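# Clamp, tug-test and roll over a battery pack for service

## Task

Pick the orange battery pack up by its sides, lower it between the aluminium cheeks of the rollover stand and push the yellow toe clamp fully home so that it drives the pack under the fixed hook. Then take the pack by its black pull tab and tug it firmly upward to make sure that clamp and hook hold it. Let go, and turn the cradle upside down to its stop by pushing the wheel's spokes round one after another, so that the pack's underside screws face up; leave the other things on the bench alone.

Things in the scene. Friction and masses are not known exactly. Their poses are not given: they have to be found in the camera images.
- pack_center (a point): centre (25 mm above the underside) of the loose battery pack: black base 56 x 110 x 36 mm (x, y, z), orange block 56 x 78 x 14 mm on its middle, 50 mm tall in all, leaving at each end a ledge 16 mm long, 36 mm up. Starts upright on the bench; y along its length, z out of its top; either end may go first. 0.3 to 0.5 kg. Carry it by its long sides, 56 mm apart in x
- pack: the same battery pack as a whole, with its tab; origin at the centre of its underside, axes as for pack_center
- tab: upright black pull tab, fixed on the middle of the pack's top: 12 mm thick along the pack's x, 40 mm long along its y, 32 mm tall (50 to 82 mm above the pack's underside); its frame is that of pack. Only for the tug, not for carrying. A tug of 12 to 20 N is firm enough
- tab_grip (a point): where to pinch the tab (across its 12 mm): 72 mm above the pack's underside, 47 mm above pack_center along the pack's z
- cradle_center (a point): centre of the pack's home in the cradle of the fixed stand, on the turning axis, 100 mm above the bench. y: along that axis, from wheel end to clamp end; z: up out of the open cradle at the start; turns with the cradle. At home pack_center is within a few mm of this point, underside on rails 25 mm below it, with 3 mm of up-and-down play under hook and clamp
- wheel_hub (a point): centre of the spoked wheel fixed to the cradle, 112 mm from cradle_center along -y. Six steel spokes 12 mm thick, 60 degrees apart, red 18 mm balls centred 68 mm from the axis; with the cradle at 0 they lean 30, 90 and 150 degrees either side of straight up. Fingers can enter between spokes from above, down to 30 mm above the axis
- wheel: the spoked wheel as a whole, origin as wheel_hub. Push an upper spoke towards the stand's +x (away from the robot), then the next that comes up behind it. Friction 0.25 N m (4 to 6 N at a spoke); it stays where it is left
- clamp_slide (a joint): travel of the yellow toe clamp along the cradle's -y: 0 fully open, 0.040 m fully home; starts 0 to 4 mm. Friction 3.5 N; it also pushes the pack home under the hook; stays where it is left. Its toe overhangs the pack's ledge by 12 mm when home
- cradle (a joint): turn of the cradle and wheel about its y axis: 0 open side up (start), 3.14 rad upside down at its stop; grows as the top moves towards +x
- clamp_peg (a point): middle of the free length of the upright dark steel peg on the yellow toe clamp, 12 mm in diameter, from 22 to 47 mm above the turning axis; this point is 36 mm above the axis, and 110 mm (clamp open) to 70 mm (home) along y from cradle_center. Push the peg from its outer side towards the wheel end
- clamp: the yellow toe clamp with its peg; its frame coincides with the cradle's when fully open and moves along with it
- tape: bystander: orange tape measure 66 x 70 x 36 mm, origin at the centre of its underside
- lampholder: bystander: white round lamp holder, 84 mm across, 42 mm tall, origin at the centre of its underside
- hammer: bystander: hammer with orange handle, lying on the bench to the right
- driver: bystander: red screwdriver lying on the bench beyond the pack
- drop_in (a point): 18 mm from cradle_center towards +y: where pack_center should be when the pack is lowered onto the rails, pack lengthwise along y, so that it clears hook and open clamp (5 mm either way is fine). The cheeks beside it are 65 mm apart in x, reach 3 mm above this point, and leave the pack's sides free for fingers from 32 mm before to 30 mm past this point along y
- hook (a point): tip, lower edge, of the fixed steel hook at the wheel end, 43 mm from cradle_center along -y and 14 mm above it; it overhangs the end ledge of a pack at home by 12 mm. The end wall behind it has its inner face at y = -56 mm
- stand: the fixed rollover stand, origin on the bench below cradle_center, x away from the robot, y along the turning axis. Base plate 120 x 245 x 12 mm; grey end posts 44 mm wide in x at y = -78 and 140 mm, 110 mm tall
Not all that is in view belongs to the job. Leave any red look-alike of the pack alone.

How it is judged (in metres and radians):
On the way, in this order (a step that is already met when the one before it is completed fails the run):
1. the pack is carried by its sides, not by its tab (height (world z) of pack_center above 0.07 m and contact force between the fingers and pack above 1 N and contact force between the fingers and tab below 0.5 N), for 0.2 s.
2. the pack lies in the cradle, released, and the clamp is fully home over it (value of joint clamp_slide above 0.036 m and distance between pack_center and cradle_center below 0.008 m and z of pack_center in the frame of cradle_center below 0.0012 m and value of joint cradle below 0.15 rad and contact force between the fingers and pack below 0.1 N), for 0.2 s.
3. the tab is tugged so that the pack comes up against the closed clamp, which holds it (z of pack_center in the frame of cradle_center between 0.0015 and 0.008 m and contact force between pack and clamp above 2 N and contact force between the fingers and tab above 1 N and value of joint clamp_slide above 0.035 m and value of joint cradle below 0.2 rad), for 0.2 s.
4. a spoke is pushed and the wheel is on its way round (value of joint cradle between 0.6 and 2.6 rad and contact force between any of the fingers, the arm and wheel above 0.5 N), for 0.05 s.
5. the cradle is at its upside-down stop (value of joint cradle above 3 rad), for 0.2 s.
At the end, for the whole second after the job is handed in: The cradle stands within 8 degrees of its upside-down stop, the pack hangs in it underside up (within 16 degrees) and within 12 mm of its home, the clamp is within 5 mm of fully home, everything is at rest and let go (value of joint cradle above 3 rad and angle between pack's own z axis and vertical above 2.85 rad and distance between pack_center and cradle_center below 0.012 m and value of joint clamp_slide above 0.035 m and linear speed of pack below 0.02 m/s and angular speed of pack below 0.1 rad/s); the robot touches nothing.
It fails at once if a bystander is moved more than 30 mm (distance of any of tape, lampholder, hammer, driver from where it was at the start of the episode above 0.03 m).
It fails at once if the pack is dropped or thrown (moves faster than 0.7 m/s untouched) (linear speed of pack above 0.7 m/s and contact force between the fingers and pack below 0.1 N).
It fails at once if the cradle is turned by hauling on the pack instead of the wheel (value of joint cradle between 0.4 and 2.9 rad and contact force between the fingers and pack above 1 N).
It also fails if it takes over 72 s, if anything falls off the work surface, if the arm or the gripper's body presses on something with over 40 N, if the wrist force passes 120 N, or if a joint passes its speed limit or range.

## Robot

A 6-joint arm with a two-finger parallel gripper is mounted at the origin on the work surface. World frame = base frame: x ahead of the robot, y to its left, z up, the work surface at z = 0. Lengths are in mm, angles in rad, forces in N, time in s.
With the tool pointing down it reaches from about 350 to 850 mm from the base axis. Payload 8.1 kg.
Tool frame: the origin (TCP) lies between the finger pads; the fingertips stand 17 mm ahead of it and the grasp point (between the pads) lies 2 mm behind it; x points along the fingers, z is the direction in which the jaws open and shut, and the axes are right-handed (so a half turn about x gives the same grasp; the last joint's range is limited). The gripper opens to 85 mm and grips with 20 to 120 N. Pads are 22 mm wide; open, the fingers measure 114 mm over their backs; the gripper's body (76 mm by 85 mm) begins 54 mm behind the grasp point. The pads swing forward as they close: fully open they stand 13 mm farther back than shut.
Start: joints at [-1.238, 0.13, 1.488, -0, 1.523, -0.085], TCP at [243.47, -548.386, 248.292] pointing down, gripper open.
Joint ranges: [-2.96, 2.96], [-0.89, 2.26], [0.02, 2.5], [-1.34, 4.48], [0, 2.73], [-2.66, 2.66]. Speed limits (rad/s): [2.39, 2.39, 2.79, 3.14, 3.14, 3.14].

## Interface

Orientations are given as a unit quaternion [x, y, z, w].
In Python, from workcell import bot gives the robot as it stands. Calls block until the motion is done:
- bot.move_ptp(position, orientation): joint-space move of the TCP to a pose.
- bot.move_linear(position, frame=None, feed=150, until_force=None): straight line of the TCP; frame=None keeps the orientation; feed is the mean speed in mm/s. With until_force (N) it stops when the force on the tool has changed by that much, and returns True; else False.
- bot.move_joints(angles): joint-space move.
- bot.gripper_to(opening, squeeze=None): finger opening in mm; squeeze is the grip in N (None keeps the last); returns when the fingers have stopped.
- bot.hold(seconds).
- bot.ik(position, orientation): joint angles nearest the present ones, or None.
- bot.observe(): the state.
- bot.camera(name): name is "scene" or "top" or "wrist"; returns a dict with "img" (480x640x3 uint8, red, green, blue), "z_map" (480x640 float32, mm along the optical axis (not along the pixel's ray), 0 where there is no reading), "camera_matrix" (3x3 intrinsics, pixels), "camera_from_world" (4x4, takes a point from world to camera coordinates). Camera axes: x right, y up, looking along -z (the intrinsics and any distortion apply to the point x, -y, -z); pixel columns grow to the right and rows downward; lengths in mm; the calibration is good to about 2 mm. A picture is of the moment at which its call begins.
A pose or a line that the arm cannot do raises bot.IKError and nothing moves.
- bot.hand_in(): hands the job in, once; it reports no verdict.
The state is a dict: "time": time; "joint_pos": joint angles; "qd": joint speeds; "joint_efforts": joint torques, N m; "ee_pos": TCP position; "tool_rot": TCP orientation; "wrist_force": force on the tool from outside, world axes, zero at the start; "ft_torque": the same for the moment, N m; "width": finger opening in mm.
Only numpy, scipy, OpenCV 4.12 (cv2) and the standard library are available. Lean on these libraries where they do the work, as an engineer would, in place of code of your own. Each camera call takes 0.05 s, during which the arm holds its last target. There are 200 camera calls.

## Working session

There is one attempt and no reset: what is moved stays moved. The work goes in short steps, each a Python script; the robot and the scene stay as the last script left them, time stands still between calls to the robot, and variables do not carry over. Pictures are saved under pics/ and viewed, about 8 in all and at most 12, crops included, and the job is handed in when it is done.

```bash
ls; mkdir -p pics
python3 - <<'E'
from workcell import bot
import cv2,numpy as np
o=bot.observe();print(o['time'],o['ee_pos'],o['tool_rot'],o['width'])
for n in("scene","top"):
    c=bot.camera(n);cv2.imwrite(f"pics/{n}0.png",c["img"][:,:,::-1]);np.savez(f"{n}0.npz",**c);print(n,c["camera_matrix"].tolist(),np.round(c["camera_from_world"],4).tolist(),[k for k in c],(c["z_map"]>0).mean())
E
```

```text
pics
0.0 [ 243.31329853 -547.8854109   247.20834834] [ 0.38585765  0.59333286 -0.38503257  0.59230052] 85.50198867300871
scene [[588.6163090886579, 0.0, 319.4102493826553], [0.0, 588.6163090886579, 239.6513304251632], [0.0, 0.0, 1.0]] [[-0.7883, 0.6152, 0.0123, 456.1499], [-0.4343, -0.5705, 0.697, 202.0319], [0.4358, 0.5441, 0.7169, -1680.3487], [0.0, 0.0, 0.0, 1.0]] ['img', 'z_map', 'camera_matrix', 'camera_from_world'] 0.9960709635416667
top [[537.0904300723996, 0.0, 321.06217630823926], [0.0, 537.0904300723996, 242.12278723344198], [0.0, 0.0, 1.0]] [[-0.0112, -0.9999, -0.0035, 4.9615], [0.9773, -0.0117, 0.2113, -594.24], [-0.2113, -0.001, 0.9774, -1206.6694], [0.0, 0.0, 0.0, 1.0]] ['img', 'z_map', 'camera_matrix', 'camera_from_world'] 0.99603515625
```

```bash
python3 -c "
import cv2,numpy as np
a=cv2.imread('pics/top0.png');print(a.shape)"
```

```text
(480, 640, 3)
```

View pics/top0.png

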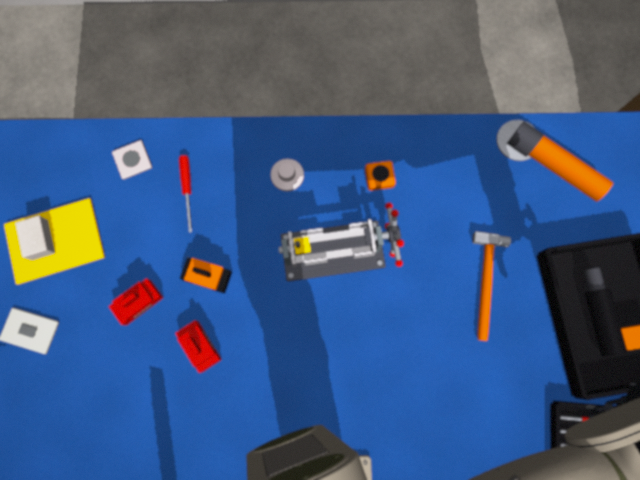

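View pics/scene0.png

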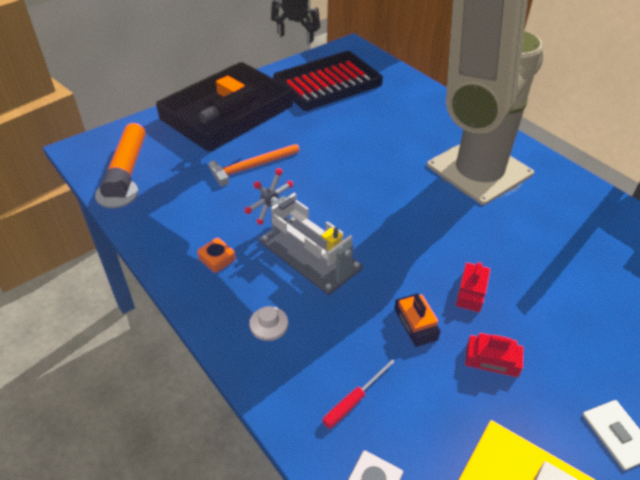

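The top view shows the pack at about (207,275), the stand at (335,250) with the yellow clamp at (302,244) and the red wheel balls near (395,235). The red look-alikes are at (135,300) and (198,345). The scene view confirms this. I'll take a coarse fix from the top depth, then look from the wrist.

```bash
cat > h.py <<'E'
import numpy as np,cv2
from scipy.spatial.transform import Rotation as R
def pts(c):
    K=c["camera_matrix"];T=np.linalg.inv(c["camera_from_world"]);z=c["z_map"].astype(float)
    v,u=np.mgrid[:480,:640]
    p=np.stack([(u-K[0,2])/K[0,0]*z,-(v-K[1,2])/K[1,1]*z,-z,np.ones_like(z)],-1)
    P=(p@T.T)[...,:3];P[z==0]=np.nan;return P
def ray(c,uv,zw):
    K=c["camera_matrix"];T=np.linalg.inv(c["camera_from_world"])
    d=T[:3,:3]@np.array([(uv[0]-K[0,2])/K[0,0],-(uv[1]-K[1,2])/K[1,1],-1]);o=T[:3,3]
    return o+d*(zw-o[2])/d[2]
def proj(c,p):
    q=c["camera_from_world"]@np.append(p,1);K=c["camera_matrix"]
    return np.array([K[0,0]*q[0]/-q[2]+K[0,2],-K[1,1]*q[1]/-q[2]+K[1,2]])
def hsv(c): return cv2.cvtColor(c["img"],cv2.COLOR_RGB2HSV)
def mask(c,h0,h1,s=120,v=80):
    return cv2.inRange(hsv(c),(h0,s,v),(h1,255,255))>0
def down(yaw):  # tool x down, jaw axis z at angle yaw in the bench plane
    z=np.array([np.cos(yaw),np.sin(yaw),0]);x=np.array([0,0,-1.]);y=np.cross(z,x)
    return R.from_matrix(np.stack([x,y,z],1)).as_quat()
E
python3 - <<'E'
from h import *
from workcell import bot
c=dict(np.load('top0.npz'));P=pts(c)
def reg(m,box):
    b=np.zeros_like(m);b[box[1]:box[3],box[0]:box[2]]=1;return m&b
def st(n,m):
    q=P[m];r=cv2.minAreaRect(q[:,:2].astype(np.float32));print(n,len(q),np.round(np.nanmedian(q,0)),np.round(r[0]),np.round(r[1]),r[2], 'z',np.round(np.percentile(q[:,2],[5,50,95])))
st('pack',reg(mask(c,5,20),(175,250,235,300))&(P[...,2]>35))
st('packall',reg(P[...,2]>20,(175,250,235,300)))
st('clamp',reg(mask(c,22,35),(285,225,320,260)))
m=reg(mask(c,0,4,150)|mask(c,174,180,150),(380,195,410,275))
n,l,s,ce=cv2.connectedComponentsWithStats(m.astype(np.uint8))
for i in range(1,n): print(s[i,4],ce[i],np.round(np.nanmedian(P[l==i],0)))
st('stand',reg((P[...,2]>6),(270,210,390,285)))
# sensible wrist pose
print(bot.ik([480,150,350],down(0)),R.from_quat(bot.observe()['tool_rot']).as_matrix().round(2).tolist())
w=bot.camera('wrist');print(np.round(w["camera_from_world"],3).tolist(),w["camera_matrix"][0,0])
E
```

```text
pack 765 [522. 275.  50.] [526. 280.] [87. 56.] 72.04788208007812 z [41. 50. 68.]
packall 1127 [521. 271.  49.] [525. 277.] [112.  57.] 71.57068634033203 z [32. 49. 81.]
clamp 245 [573.  41. 122.] [589.  44.] [64. 40.] 9.332648277282715 z [nan nan nan]
21 [388.61904762 205.57142857] [ 670. -160.  108.]
25 [394.04 213.08] [ 636. -163.  165.]
3 [386.33333333 225.        ] [ 638. -159.   50.]
32 [399.28125 242.65625] [ 568. -171.  166.]
6 [392.5 254.5] [ 566. -172.   48.]
24 [398.66666667 262.875     ] [ 535. -177.  108.]
stand 4980 [572. -33.  19.] [593. -22.] [295. 183.] 87.3937759399414 z [  9.  19. 122.]
[ 2.00896958e-01 -1.53238698e-01  1.58637190e+00 -4.44089210e-16
  1.70845945e+00  2.00896958e-01] [[-0.0, 0.91, 0.41], [0.0, 0.41, -0.91], [-1.0, 0.0, -0.0]]
[[0.405, -0.914, -0.002, -598.125], [0.864, 0.383, -0.327, 41.822], [0.3, 0.131, 0.945, -382.331], [0.0, 0.0, 0.0, 1.0]] 410.90796451993253
```

```bash
python3 - <<'E'
from h import *
from workcell import bot
def snap(n):
    c=bot.camera('wrist');cv2.imwrite(f"pics/{n}.png",c["img"][:,:,::-1]);np.savez(f"{n}.npz",**c)
    T=np.linalg.inv(c["camera_from_world"]);print(n,T[:3,3].round(),(-T[:3,2]).round(2),bot.observe()['time'],np.round(bot.observe()['joint_pos'],2))
a=np.radians(7.2)
bot.move_ptp([582,-70,330],down(a));snap('wstand')
bot.move_ptp([525,277,260],down(np.radians(-18)));snap('wpack')
E
python3 -c "
import cv2,numpy as np
cv2.imwrite('pics/w1.png',cv2.resize(np.hstack([cv2.imread(f'pics/{n}.png') for n in('wstand','wpack')]),None,fx=.625,fy=.625))"
```

```text
wstand [572.  14. 456.] [ 0.04 -0.32 -0.95] 2.325 [-0.21  0.07  1.4  -0.    1.67 -0.33]
wpack [552. 357. 387.] [-0.1  -0.31 -0.95] 3.7167 [ 0.4   0.11  1.49 -0.    1.54  0.71]
```

View pics/w1.png

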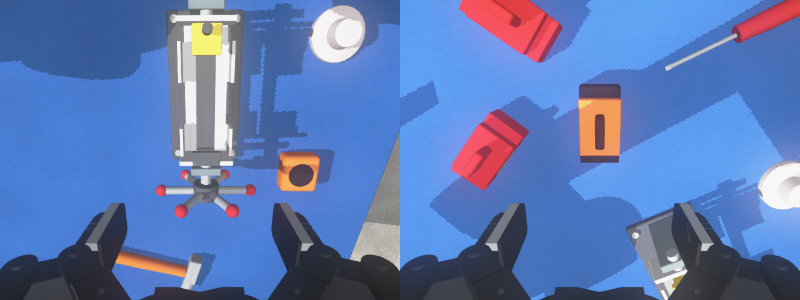

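Left panel: the stand is upright in view, with the clamp at (207,38) and wheel hub at (205,183). Right panel: the pack is at (600,123), clear of the red look-alikes. Next I measure both precisely.

Run:
```python
from h import *
c=dict(np.load('wpack.npz'));P=pts(c);b=np.zeros((480,640),bool);b[120:270,270:370]=1
for n,m in(('orange',b&mask(c,5,20)&(abs(P[...,2]-50)<5)),('all z>30',b&(P[...,2]>28)&(P[...,2]<56)),('tab',b&(P[...,2]>76)&(P[...,2]<86))):
    q=P[m];r=cv2.minAreaRect(q[:,:2].astype(np.float32));print(n,len(q),np.round(r[0],1),np.round(r[1],1),round(r[2],1),np.nanmedian(q[:,2]).round(1),np.round(np.nanmean(q,0),1))
c=dict(np.load('wstand.npz'));P=pts(c)
m=(mask(c,0,4,150)|mask(c,174,180,150));m[:270]=0;m[370:]=0;m[:,:240]=0;m[:,420:]=0
n,l,s,ce=cv2.connectedComponentsWithStats(m.astype(np.uint8))
for i in range(1,n):
  if s[i,4]>40: print('ball',s[i,4],ce[i].round(),np.round(np.nanmedian(P[l==i],0),1), [np.round(ray(c,ce[i],z),1)[:2] for z in (66,100,134,159,168)])
b=np.zeros((480,640),bool);b[:280,250:400]=1
def st(n,m):
    q=P[m];r=cv2.minAreaRect(q[:,:2].astype(np.float32));print(n,len(q),np.round(r[0],1),np.round(r[1],1),round(r[2],1),np.round(np.nanmedian(q,0),1),np.percentile(q[:,2],[5,95]).round(1))
st('yellow',b&mask(c,22,35)&(P[...,2]>50))
st('base',b&(P[...,2]>7)&(P[...,2]<17))
st('peg',b&(P[...,2]>137))
lo=b&(P[...,2]>90)&(P[...,2]<110);st('mid',lo)
# local-frame cheeks: histogram of x at z 96..108
a=np.radians(7.2);ex=np.array([np.cos(a),np.sin(a)]);ey=np.array([-np.sin(a),np.cos(a)])
q=P[b&(P[...,2]>97)&(P[...,2]<108)];d=q[:,:2]-[588,-57]
x=d@ex;y=d@ey;k=abs(y-20)<40;print(np.histogram(x[k],np.arange(-60,61,4)))
for sg in(-1,1):
    k=(sg*x>25)&(sg*x<50)&(abs(y)<45)&(y>-45)
    print(sg,k.sum(),np.polyfit(y[k],x[k],1))
```

```text
orange 4887 [526.7 278.8] [77.5 55.4] 71.8 50.8 [528.  280.6  50.7]
all z>30 7276 [526.5 278.4] [110.  56.] 71.9 50.3 [528.5 284.8  46.6]
tab 797 [526.5 278.8] [39.7 12.4] 72.5 82.4 [527.  279.6  82.1]
ball 73 [293. 279.] [ 566.  -169.7   48.3] [array([ 566.3, -162.3]), array([ 566.7, -147. ]), array([ 567.2, -131.6]), array([ 567.5, -120.4]), array([ 567.7, -116.3])]
ball 179 [257. 306.] [ 535.4 -174.8  107.8] [array([ 531.2, -197.7]), array([ 534.7, -179.2]), array([ 538.2, -160.8]), array([ 540.8, -147.3]), array([ 541.8, -142.4])]
ball 155 [401. 306.] [ 671.1 -157.8  108. ] [array([ 683.3, -178.9]), array([ 673.5, -162.1]), array([ 663.8, -145.3]), array([ 656.6, -133. ]), array([ 654.1, -128.5])]
ball 285 [371. 338.] [ 635.4 -161.4  166.3] [array([ 657.8, -222.1]), array([ 650.3, -201.6]), array([ 642.8, -181. ]), array([ 637.3, -165.9]), array([ 635.3, -160.5])]
ball 260 [288. 339.] [ 569.1 -169.9  166.5] [array([ 568.4, -233.9]), array([ 568.7, -212.3]), array([ 569. , -190.7]), array([ 569.2, -174.9]), array([ 569.2, -169.2])]
yellow 2105 [576.7  41.9] [35.3 34.4] 7.1 [577.4  40.2 122.8] [121.6 124.1]
base 12435 [585.6 -29. ] [120.3 244.3] 7.3 [586.3 -29.5  12.7] [11.2 14.2]
peg 277 [575.4  51.2] [11.5 11.7] 22.6 [575.3  50.8 147.4] [142.8 148.8]
mid 3156 [585.5 -26.7] [ 75.2 225.5] 7.4 [580.2  13.7 103.9] [ 93.5 109.8]
(array([  0,   0,   0,   0,   0,   3, 109,  22,   0,   0,   0,   0,   0,
         0,   0,   0,   0,   0,   0,   0,   0,   0,   0,  81,  73,   0,
         0,   0,   0,   0]), array([-60, -56, -52, -48, -44, -40, -36, -32, -28, -24, -20, -16, -12,
        -8,  -4,   0,   4,   8,  12,  16,  20,  24,  28,  32,  36,  40,
        44,  48,  52,  56,  60]))
-1 206 [-9.88366132e-03 -3.35875818e+01]
1 211 [1.13748858e-04 3.60641454e+01]
```

```bash
cat >> h.py <<'E'
A=np.radians(7.3);EX=np.array([np.cos(A),np.sin(A),0]);EY=np.array([-np.sin(A),np.cos(A),0])
C=np.array([589.3,-59.0,100.])
def loc(x,y,z): return C+x*EX+y*EY+[0,0,z]
E
python3 - <<'E'
from h import *
from workcell import bot
q=down(np.radians(-18))
bot.move_ptp([526.6,278.6,150],q)
bot.move_linear([526.6,278.6,33.5],feed=120)
bot.gripper_to(50,60);o=bot.observe();print(o['width'],o['ee_pos'],o['wrist_force'])
bot.move_linear([526.6,278.6,230],feed=150);o=bot.observe();print(o['width'],o['ee_pos'],o['wrist_force'])
p=loc(0,18,0);p[2]=230
bot.move_ptp(p,down(A));bot.hold(.3);o=bot.observe();print(p,o['ee_pos'],o['time'],o['wrist_force'],o['width'])
c=bot.camera('wrist');cv2.imwrite("pics/w2.png",c["img"][:,:,::-1]);np.savez("w2.npz",**c)
E
```

```text
54.92794809062737 [527.30494231 278.91653829  34.57281724] [-1.15201954  0.08758274  5.45188058]
55.18335011461252 [525.96092945 278.33775019 228.53973869] [ 0.45533256  0.24133907 -4.16619509]
[587.01283705 -41.14590003 230.        ] [587.07753866 -40.28009302 230.02995765] 8.7333 [-0.92002126 -0.70791124 -4.35778982] 54.980023390364735
```

View pics/w2.png

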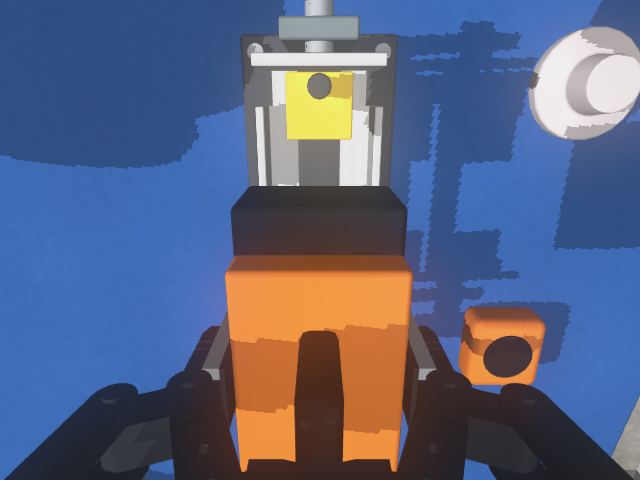

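The pack is held square over the cradle: its centreline is at about column 319, the same as the peg at (319,85). A quick numeric check comes next, then I lower it.

Run:
```python
from h import *
from workcell import bot
c=dict(np.load('w2.npz'));P=pts(c);L=P-C;x=L@EX;y=L@EY;z=P[...,2]
m=mask(c,5,20)&(z>235)&(x>-45)&(x<45);k=m&(abs(z-np.nanmedian(z[m]))<3)
print('top z',np.nanmedian(z[m]),'x',np.percentile(x[k],[1,99]),'ymax',np.percentile(y[k],[99.5]))
for y0 in(25,35,45): 
    kk=k&(abs(y-y0)<4);print(y0,np.percentile(x[kk],[1,99]))
g=(z<104)&(z>96)&(abs(x)<45)&(y>20)&(y<95)
print('cheek x',[(s,np.percentile(x[g&(s*x>20)],[5,50,95]).round(1)) for s in(-1,1)])
pg=(z>137)&(z<152)&(y>90)&(y<130)&(abs(x)<20);print('peg',x[pg].mean(),y[pg].mean())
p=loc(0,18,0);p[2]=150
bot.move_linear(p,feed=120)
p[2]=114;print(bot.move_linear(p,feed=60,until_force=12));print(bot.observe()['ee_pos'],bot.observe()['wrist_force'])
p[2]=104;print(bot.move_linear(p,feed=20,until_force=6));o=bot.observe();print(o['ee_pos'],o['wrist_force'],o['time'])
```

```text
top z 246.12150276210718 x [-26.80209306  27.4770862 ] ymax [57.40993635]
25 [-26.70299208  27.63079938]
35 [-26.86003465  27.49813516]
45 [-26.67143511  27.32585312]
cheek x [(-1, array([-36.8, -33.8, -32.1])), (1, array([32.8, 34.5, 37.6]))]
peg 0.3291285874599658 111.14347344604201
False
[587.10365782 -41.14902218 114.0500694 ] [ 0.69263598  0.27215323 -3.30664091]
True
[587.75096779 -41.27674104 109.59146631] [-0.25827422  0.10319372  4.12031156] 10.7083
```

```bash
python3 - <<'E'
from h import *
from workcell import bot
bot.gripper_to(68)
p=loc(0,18,0);p[2]=200;bot.move_linear(p,feed=120)
c=bot.camera('wrist');cv2.imwrite("pics/w3.png",c["img"][:,:,::-1]);np.savez("w3.npz",**c)
bot.gripper_to(0,60)
p=loc(0.2,142,0);p[2]=200;bot.move_linear(p,feed=200)
p[2]=145;print(bot.move_linear(p,feed=80,until_force=8))
p=loc(.2,81,0);p[2]=145;print(bot.move_linear(p,feed=25,until_force=22))
o=bot.observe();print('y',(o['ee_pos']-C)@EY,o['wrist_force'],o['time'],o['width'])
p=loc(.2,140,0);p[2]=145;bot.move_linear(p,feed=150)
p[2]=230;bot.move_linear(p,feed=150)
p=loc(0,0,0);p[2]=260;bot.move_linear(p,feed=200)
c=bot.camera('wrist');cv2.imwrite("pics/w4.png",c["img"][:,:,::-1]);np.savez("w4.npz",**c)
for f in('w3','w4'):
    c=dict(np.load(f+'.npz'));P=pts(c);L=P-C;x=L@EX;y=L@EY;z=P[...,2]
    pg=(z>137)&(z<152)&(y>55)&(y<130)&(abs(x)<20);print(f,'peg',x[pg].mean(),y[pg].mean())
    m=mask(c,5,20)&(abs(z-125)<4)&(abs(x)<40);print('orange',z[m].mean(),np.percentile(x[m],[1,99]),np.percentile(y[m],[1,99]))
    t=(abs(z-157)<4)&(abs(x)<15)&(abs(y)<50);print('tab',x[t].mean(),y[t].min(),y[t].max(),z[t].mean())
E
python3 -c "
import cv2,numpy as np
cv2.imwrite('pics/w34.png',cv2.resize(np.hstack([cv2.imread(f'pics/{n}.png') for n in('w3','w4')]),None,fx=.625,fy=.625))"
```

```text
False
True
y 87.57297917028531 [0.13136328 3.0001368  1.46964807] 16.275 0.0842498406354732
w3 peg 0.35246908275000977 111.11461107886633
orange 125.66604416446584 [-26.55449006  27.99945776] [-20.20492573  56.13287583]
tab 0.7402946531318849 -1.8263198908329068 37.615111180624716 157.1765218387994
w4 peg 0.36766765963583653 71.79368234768258
orange 125.67564772836994 [-26.47932383  28.15201334] [-34.18083212  41.84293596]
tab 0.927077785787972 -16.061900678225957 23.352180600193485 157.21573196583506
```

View pics/w34.png

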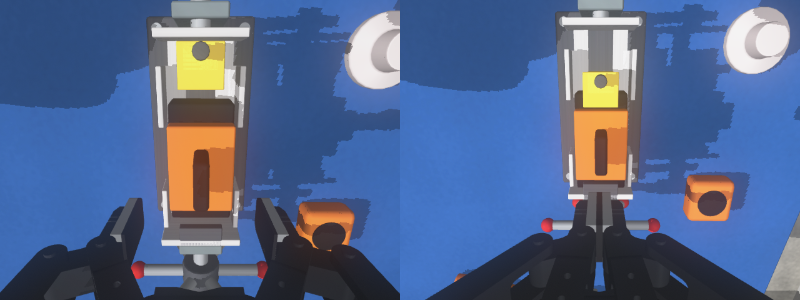

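Clamp travel was 39.3 mm and the pack moved with it under the hook. I'll give one firmer confirmation push, then do the tug in small force-watched steps.

Run:
```python
from h import *
from workcell import bot
fz=lambda:np.mean([bot.observe()['wrist_force'] for _ in range(5)],0)
p=loc(.2,110,145);p[2]=230;bot.move_linear(p,feed=250)
p[2]=145;bot.move_linear(p,feed=150)
p=loc(.2,80,0);p[2]=145;print(bot.move_linear(p,feed=30,until_force=32));o=bot.observe();print('y',(o['ee_pos']-C)@EY,o['wrist_force'])
p=loc(.2,110,0);p[2]=145;bot.move_linear(p,feed=150)
p[2]=215;bot.move_linear(p,feed=200)
bot.gripper_to(40,70)
p=loc(.3,3,0);p[2]=215;bot.move_linear(p,feed=200)
p[2]=146.5;print(bot.move_linear(p,feed=100,until_force=10))
f0=fz();bot.gripper_to(6,70);o=bot.observe();print('w',o['width'],f0,fz(),o['time'])
f0=fz()
for i in range(24):
    p[2]+=0.7 if i<3 else .4;bot.move_linear(p,feed=20);d=fz()-f0
    print(round(p[2],1),d.round(1))
    if d[2]<-14: break
bot.hold(.6);o=bot.observe();print(fz()-f0,o['ee_pos'],o['time'],o['width'])
```

```text
True
y 87.48054950985944 [1.10233031 3.91176151 2.34928165]
False
w 10.912209614013085 [0.37781682 0.57194421 0.74415563] [-1.18019913 -0.04086839  6.39714485] 23.7667
147.2 [ 0.6  0.3 -1.9]
147.9 [ 1.5 -0.7 -5.4]
148.6 [ 2.3 -1.2 -9.6]
149.0 [  0.9  -2.5 -11.1]
149.4 [  0.7  -3.4 -10.7]
149.8 [  0.3  -1.8 -11.6]
150.2 [  0.8  -2.8 -11.1]
150.6 [  1.8  -2.8 -11.3]
151.0 [  3.1  -3.5 -14.6]
[  3.78618351  -3.35610793 -17.59633051] [589.14039051 -56.03958388 150.74361113] 26.6167 10.33417538192977
```

The gripper closing left +6 N on the baseline, so the net pull is only about 11 N. I'll go a little further, to about 17 N net.

Run:
```python
from h import *
from workcell import bot
fz=lambda:np.mean([bot.observe()['wrist_force'] for _ in range(5)],0)
p=loc(.3,3,0);p[2]=151.0
print(fz())
for i in range(10):
    p[2]+=.3;bot.move_linear(p,feed=20);bot.hold(.1);d=fz();print(round(p[2],1),d.round(1))
    if d[2]<-16.5: break
bot.hold(.5);print(fz(),bot.observe()['width'],bot.observe()['ee_pos'])
c=bot.camera('wrist');P=pts(c);L=P-C;x=L@EX;y=L@EY;z=P[...,2]
m=mask(c,5,20)&(abs(z-127)<7)&(abs(x)<40);print('orange',z[m].mean(),np.median(z[m]),m.sum())
pg=(z>137)&(z<152)&(y>55)&(y<130)&(abs(x)<20);print('peg',y[pg].mean())
p[2]=147;bot.move_linear(p,feed=30);print(fz())
bot.gripper_to(40);p[2]=215;bot.move_linear(p,feed=150)
o=bot.observe();print(o['time'],fz())
c=bot.camera('wrist');np.savez('w5.npz',**c);P=pts(c);L=P-C;x=L@EX;y=L@EY;z=P[...,2]
m=mask(c,5,20)&(abs(z-127)<7)&(abs(x)<40);print('orange',z[m].mean(),np.median(z[m]),m.sum(),np.percentile(y[m],[1,99]))
pg=(z>137)&(z<152)&(y>55)&(y<130)&(abs(x)<20);print('peg',y[pg].mean())
```

```text
[  2.60598438  -3.39697633 -11.19918566]
151.3 [  3.7  -5.3 -12.8]
151.6 [  4.4  -5.1 -14.8]
151.9 [  5.4  -4.9 -17.3]
[  5.60146439  -4.66443934 -16.31604724] 10.648085269725437 [589.10297706 -56.04430554 150.82507215]
orange 128.4628381810216 128.6879229368231 12608
peg 72.06902882920458
[ 1.60372785 -2.11539968 -2.27681355]
29.525 [ 0.04551999  0.84023109 -0.90174618]
orange 125.67803687544199 125.70246534548335 10755 [-34.34387424  42.085914  ]
peg 71.90278266837818
```

The tug at about 16 N raised the pack 3.0 mm against hook and clamp, and the clamp stayed put. The pack is now released. Next is the wheel: first spoke, with the jaws turned along y so the fingers are slim in x.

```bash
cat >> h.py <<'E'
def push(bot,x0,x1,f=25,z=153,feed=60,Y=-115):
    bot.move_linear(loc(x0,Y,105),feed=250)
    hit=bot.move_linear(loc(x0,Y,z-100),feed=120,until_force=8)
    if hit: print('touched on entry');bot.move_linear(loc(x0,Y,105),feed=100);return
    h=bot.move_linear(loc(x1,Y,z-100),feed=feed,until_force=f);o=bot.observe()
    e=(o['ee_pos']-C)@EX;print('push',h,'x',e.round(1),o['wrist_force'].round(1),o['time'])
    bot.move_linear(loc(e-4,Y,z-100),feed=60);bot.move_linear(loc(e-4,Y,105),feed=200)
E
python3 - <<'E'
from h import *
from workcell import bot
bot.gripper_to(0,60)
bot.move_ptp(loc(-62,-115,115),down(A+np.pi/2));o=bot.observe();print(o['time'],np.round(o['joint_pos'],2))
push(bot,-62,29)
bot.move_linear(loc(-60,-115,115),feed=250)
for n in('wrist','scene'):
    c=bot.camera(n);cv2.imwrite(f"pics/{n}6.png",c["img"][:,:,::-1]);np.savez(f'{n}6.npz',**c)
print(bot.observe()['time'])
a=cv2.imread('pics/wrist6.png');b=cv2.imread('pics/scene6.png')[150:300,210:410]
cv2.imwrite('pics/c6.png',cv2.resize(np.hstack([a,cv2.resize(b,(640,480))]),None,fx=.625,fy=.625))
E
```

```text
31.6167 [-0.41  0.07  1.61  0.    1.46 -2.11]
push False x 28.0 [-6.3 -1.9  1.5] 34.1167
35.3667
```

View pics/c6.png

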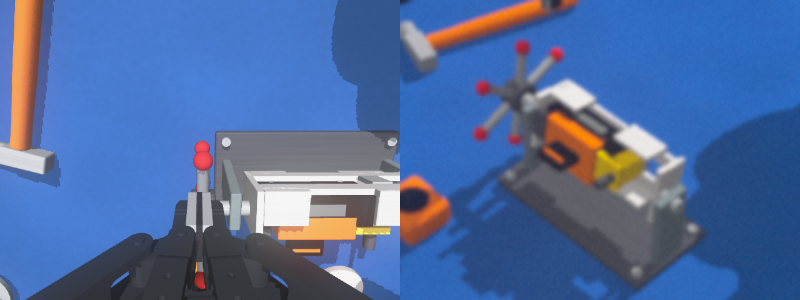

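The cradle has turned about 85–90°: the pack lies on its side and is held, with balls visible at scene crop (523,47) and (557,55). I compute the angle from the balls and push the next spokes.

```bash
cat >> h.py <<'E'
def wheel(c):  # ball angles from up towards +x (deg), rays onto the wheel plane
    m=(mask(c,0,4,150,60)|mask(c,174,180,150,60)).astype(np.uint8);n,l,s,ce=cv2.connectedComponentsWithStats(m)
    T=np.linalg.inv(c["camera_from_world"]);K=c["camera_matrix"];out=[]
    for i in range(1,n):
        if s[i,4]<12: continue
        d=T[:3,:3]@np.array([(ce[i][0]-K[0,2])/K[0,0],-(ce[i][1]-K[1,2])/K[1,1],-1])
        o=T[:3,3]-C;p=o+d*((-112-o@EY)/(d@EY));r=np.hypot(p@EX,p[2])
        if 50<r<85: out.append((round(np.degrees(np.arctan2(p@EX,p[2]))),round(r)))
    return out
E
python3 - <<'E'
from h import *
from workcell import bot
print(wheel(dict(np.load('scene0.npz'))),wheel(dict(np.load('scene6.npz'))))
a=[t for t,r in wheel(dict(np.load('scene6.npz'))) if -45<t<=25]
t=np.radians(a[0]);edge=min(68*np.sin(t)-9,36*np.tan(t)-7);x0=edge-7-11;print(a,x0)
push(bot,x0,29)
c=bot.camera('scene');print(wheel(c),bot.observe()['time'])
E
```

```text
[(-30, 67), (32, 67), (90, 68)] [(-8, 66), (-69, 67), (52, 67), (112, 69)]
[-8] -36.46377086528445
push False x 28.5 [-5.4 -0.4  1.7] 37.4417
[(-8, 67), (-69, 67), (52, 66)] 38.15
```

Run:
```python
from h import *
from workcell import bot
push(bot,-36.5,12,f=18,feed=40)
bot.move_linear(loc(-60,-115,160),feed=250);bot.hold(.3)
c=bot.camera('scene');print(wheel(c),bot.observe()['time'],bot.observe()['wrist_force'])
cv2.imwrite("pics/s8.png",cv2.resize(c["img"][150:300,210:410,::-1],(640,480)))
```

```text
push True x 5.6 [-5.3 -1.3  6.9] 40.175
[(-30, 67), (31, 67), (91, 68)] 41.6667 [ 0.04219699 -0.49058298  0.2973714 ]
```

View pics/s8.png

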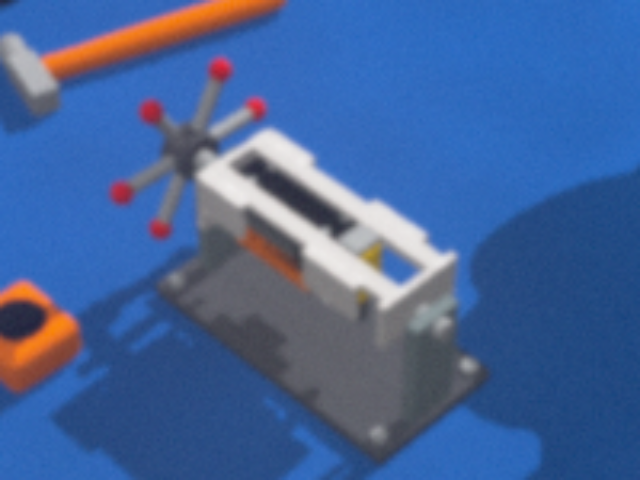

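The cradle is upside down: the ball angles match the start pattern turned 180°, and the pack's black underside shows between the rails at (300,190). The robot is clear, so I hand in.

```bash
python3 -c "
from workcell import bot
bot.hand_in()"
```

```text
the job is handed in; nothing more can be done
```

I completed every step of the task and handed it in at about 42 s of the 72 s allowed; no verdict is reported.

- **Carry and clamp:** I carried the pack by its long sides and set it down between the cheeks. I then pushed the toe clamp home twice. It travelled 39.3 mm, and a firmer second push ended at the same spot.
- **Tug:** I pulled the tab upward at about 16 N. The pack rose 3.0 mm and stopped, and the clamp did not move. My first pull was only about 11 N, because closing the gripper had shifted the force baseline, so I pulled further before letting go.
- **Turn:** Three spoke pushes turned the cradle to its stop. The last push ended on a rise in force.

**Last checks:** the wheel's balls stood at -30, 31 and 91 degrees, which is the start pattern turned half round to within 1–2 degrees. The pack's underside faced up in the cradle, and the robot was clear with about 0 N at the wrist. No check failed. I did not measure the bystanders again numerically, but none was touched, and the tape and hammer look undisturbed in the last picture.

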